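# Set the slicer's gauge plate to 20 mm, closing onto the mark to take up the slack

### The job

Set the bench slicer for 20 mm slices. Using its hand grip, first slide the gauge plate gently up against the blade guard to find zero by feel (a light, steady press of about 10 N for half a second, never a hard shove), then open it to at least 30 mm, and finally close it again until it stands 20 mm from the guard, so that the slack in the drive is left taken up in the closing direction. Let go of the grip and leave the pusher, bowl and mug undisturbed.

Things in the scene. Friction and masses are not known exactly. Their poses are not given: they have to be found in the camera images.
- slicer: White bench slicer, fixed to the bench; base 250 mm (x) by 380 mm (y), top 46 mm above the bench. Origin at the centre of the base on the bench. Its y axis is the sliding direction: +y is CLOSING (towards the cutter head), -y is OPENING. The hand grip is on its -x side, nearest the robot.
- cutter_head: White and steel cutter head standing on the slicer's base at its +y end, fixed, up to 184 mm above the bench; it was refitted after washing, so its place along the slide varies. Its axes are parallel to the slicer's; its origin lies at bench height in the plane of the blade guard's face.
- guard_face (a point): Centre of the blade guard's flat steel face (120 mm wide, 90 mm tall, rigid) that looks along -y to the gauge plate; 91 mm above the bench. Plate touching it is zero. A steady press on it of over 5 N for 0.3 s counts as touching, over 15 N is a hard shove; aim at about 10 N, which is some 3.3 N at the hand grip beyond the drag: the 1:3 gearing triples the push.
- plate_face (a point): Centre of the gauge plate's flat upright face (aluminium plate 130 mm wide in x, 80 mm tall, 12 mm thick) that looks along +y to the guard; 91 mm above the bench. The gap (slice thickness) is the distance along the slicer's y from here to guard_face. These readings are too coarse to tell touching.
- gauge_plate (a joint): Slide of the gauge plate on the base, in m, growing as it opens (towards the slicer's -y), travel -0.055 to 0.030. Its zero is not the touching point. The plate drags with about 5 N (some 1.7 N at the hand grip, plus about 1 N for the hand slide itself, nearly constant) and stays where it is left.
- grip_center (a point): Centre of the upright black hand grip, 108 mm above the bench: a block 16 mm thick along the slicer's y, 36 mm along its x, its top 130 mm above the bench, reaching down to 66 mm. It is free on both y sides (nothing above 85 mm within 70 mm of it along y, at its own x): take it from above with the fingers on its two y faces. It moves with the hand slide, along the slicer's y only.
- pusher: White plastic food pusher, 60 mm wide and 62 mm tall, standing on the slicer's base: leave it alone. Origin at its underside.
- bowl: Small steel bowl, 110 mm wide and 50 mm tall, on the bench near the slicer's front: leave it alone. Origin at its underside.
- jug: Steel mug, 76 mm wide and 90 mm tall, on the left of the bench: leave it alone. Origin at its underside.
- drive_slide (a joint): Hand slide with the grip, in m, growing towards closing (+y), travel -0.062 to 0.136; starts at 0. Through hidden gearing 3 mm of it move the drive fork 1 mm, and its force comes out threefold at the plate. The fork has 6 mm of slack on the plate's tongue, so at each reversal the hand slide first moves up to 18 mm alone (under 1 N of drag). It stays where it is left.
- fork_mid (a point): Middle between the two upright cheeks of the steel drive fork (each cheek 6 mm thick along y, 18 mm apart inside), 64 mm above the bench, between the hand slide and the plate.
- tongue (a point): Centre of the gauge plate's aluminium tongue, a block 12 mm wide along y that sits loosely between the fork's cheeks. Along the slicer's y, fork_mid lies from -3 mm (fork pulling the plate open) to +3 mm (fork pushing it closed) from here. Set rightly, the slack is left taken up in closing: fork_mid within 2 mm of +3 mm.

How it is judged:
By the outcome, as a careful person would: the job done as asked, in the order asked, and still so for the second after the job is handed in, with the robot touching nothing.
It also fails if it takes over 58 s, if anything falls off the work surface, if the arm or the gripper's body presses on something with over 40 N, if the wrist force passes 120 N, or if a joint passes its speed limit or range.

### The arm

A 7-joint arm with a two-finger parallel gripper is mounted at the origin on the work surface. World frame = base frame: x ahead of the robot, y to its left, z up, the work surface at z = 0. Lengths are in m, angles in rad, forces in N, time in s.
With the tool pointing down it reaches from about 0.425 to 0.875 m from the base axis. Payload 9.9 kg.
Tool frame: the origin (TCP) lies at the very end of the fingers, on their centre line; the grasp point (between the pads) lies 19 mm behind it (robot.hold_point_z is the distance from the TCP to the grasp point, in m); z points along the fingers, y is the line along which they close (so a half turn about z gives the same grasp; the last joint's range is limited). The gripper opens to 85 mm and grips with 20 to 120 N. Pads are 22 mm wide; open, the fingers measure 114 mm over their backs; the gripper's body (76 mm by 85 mm) begins 54 mm behind the grasp point. The pads swing forward as they close: fully open they stand 13 mm farther back than shut.
Start: joints at [1.028, 0.576, 0.025, 1.437, -0.015, 1.129, -0.057], TCP at [0.299, -0.605, 0.231] pointing down, gripper open.
Joint ranges: [-2.76, 2.76], [-0.34, 2.15], [-1.52, 1.57], [0.19, 2.46], [-1.09, 4.23], [0.17, 1.99], [-2.82, 2.82]. Speed limits (rad/s): [2.22, 2.22, 3.01, 3.01, 3.14, 3.14, 3.14].

### API

Orientations are given as a 3x3 rotation matrix whose columns are the frame's x, y, z axes.
In Python, from plant import robot gives the robot as it stands.
- The arm moves only by the tool play_rows, never from a script. Its argument "targets" is a list of rows, each an object with "dp": the shift along the world's x, y, z in m, a list of three; "yaw": the turn about the world's z in rad. In form: [{"dp": [tx, ty, tz], "yaw": yaw}, ...]. A call has 1 to 8 rows; each row shifts and turns the commanded pose from where the row before left it; what a row does not reach is not made up. A row lasts 1/10 s, in which the tool goes at most 50 mm and 8.59 degrees, less where a joint would pass 70% of its speed; a pose out of reach is approached as far as the arm can. A call with a gripper value outside its range is refused whole. "gripper" is the opening, from 0 (shut) to 1 (fully open), set as the call begins (left out, the last holds). The fingers move at their own pace and stop on an object; the grip force is fixed at half the most. Time passes only in rows, so rows that do not move let the fingers close. It gives the time, the measured TCP pose, the force, the opening and the grip force at its end, in the units of the state.
- robot.get_obs(): the state, without advancing time (a new reading comes with each control period).
- robot.capture(name): name is "side" or "top" or "wrist"; returns a dict with "image" (480x640x3 uint8, red, green, blue), "fx", "fy", "cx", "cy" (pixels), "pose" (4x4, takes a point from camera to world coordinates). Camera axes: x right, y down, z forward; pixel columns grow to the right and rows downward; lengths in m; the calibration is good to about 2 mm. A picture is of the moment at which its call begins. There is no depth.
- robot.sign_off(): hands the job in; it is judged then, once.
Trained networks look in the newest picture that a camera, given by its name, has taken for a name from the list of things; names that differ only in an ending like _2 or _b are one class to them, and where a whole thing is asked for, a point or a joint stands for the part that bears it (a point fixed in the world has none). Each returns a list of dicts, best first, with "conf" (0 to 1); they miss things now and then, are a little off and sometimes report something else, mostly with a low value. They report only what shows in the picture. A call takes as long as a camera call.
- robot.look_for(camera, thing): "at" ([x, y, z] in m, in world coordinates, good to about 4 mm: the middle of the surface that is visible of it).
- robot.place_of(camera, thing): "at" ([x, y, z] in m, in world coordinates, good to about 4 mm: a listed point, or the origin of a listed thing).
The state is a dict: "time_s": time; "q": joint angles; "qd": joint speeds; "effort": joint torques, N m; "ee_pos": TCP position; "eef_rot": TCP orientation; "contact_force": force on the tool from outside, world axes, zero at the start; "wrist_torque": the same for the moment, N m; "gripper_width": opening from 0.0 (shut) to 1.0 (fully open); "grasp_force": force on a finger pad.
Only numpy, scipy, OpenCV 4.12 (cv2) and the standard library are available. Lean on these libraries where they do the work, as an engineer would, in place of code of your own. Each camera call takes 0.05 s, during which the arm holds its last target. There are 200 camera calls.

## Working session

There is one attempt and no reset: what is moved stays moved. The work goes in short steps, Python scripts to look and compute and a tool call to move; the robot and the scene stay as the last step left them, time stands still between calls to the robot, and variables do not carry over. Pictures are saved under pics/ and viewed, at most 10 in all, crops included, and the job is handed in when it is done.

Besides the shell and the picture viewer there is one more tool, called by a JSON object that holds its "api" and its "payload". play_rows: Moves the arm, as the interface text tells. Its arguments: {"type":"object","properties":{"targets":{"type":"array"},"gripper":{"type":"number"}},"required":["targets"]}

```bash
mkdir -p pics; cat > h.py <<'E'
from plant import robot
import numpy as np, cv2
def snap(c,n):
    r=robot.capture(c); cv2.imwrite(f'pics/{n}.png',r['image'][:,:,::-1]); return r
def px(r,p):
    T=np.linalg.inv(r['pose']); c=T[:3,:3]@np.array(p)+T[:3,3]
    return r['fx']*c[0]/c[2]+r['cx'], r['fy']*c[1]/c[2]+r['cy']
E
python3 - <<'E'
from h import *
o=robot.get_obs(); print(o['ee_pos'],np.round(o['eef_rot'],3),o['contact_force'],o['time_s'])
for c in ['top','side']:
    r=snap(c,c+'0'); print(c, r['pose'].round(3).tolist())
    for t in ['slicer','grip_center','guard_face','plate_face','fork_mid','tongue','pusher','bowl','jug','cutter_head']:
        l=robot.place_of(c,t)[:2]
        print(t,[(np.round(d['at'],4).tolist(),round(d['conf'],2),np.round(px(r,d['at'])).tolist()) for d in l])
E
```

```text
[ 0.29872391 -0.60476361  0.23042776] [[ 0.897  0.443 -0.001]
 [ 0.443 -0.897  0.001]
 [-0.    -0.002 -1.   ]] [-0.29236939  0.2397502   0.21276884] 0.0
top [[0.019, -0.999, 0.044, 0.49], [-1.0, -0.019, -0.011, 0.146], [0.012, -0.044, -0.999, 1.167], [0.0, 0.0, 0.0, 1.0]]
slicer [([0.5762, 0.0385, -0.0034], 0.56, [368.0, 221.0])]
grip_center [([0.4824, -0.0019, 0.1139], 0.94, [397.0, 271.0])]
guard_face []
plate_face [([0.646, 0.0537, 0.0924], 0.71, [365.0, 177.0])]
fork_mid [([0.6477, 0.0776, 0.0047], 0.71, [349.0, 183.0])]
tongue [([0.5376, 0.0298, 0.0647], 0.67, [376.0, 240.0])]
pusher [([0.6265, -0.1229, 0.0493], 0.62, [459.0, 193.0]), ([0.6459, 0.0556, 0.0912], 0.19, [364.0, 177.0])]
bowl [([0.4008, 0.1994, -0.0014], 0.88, [282.0, 312.0])]
jug [([0.5038, 0.457, -0.0011], 0.92, [147.0, 255.0]), ([0.6519, 0.0776, 0.0041], 0.68, [349.0, 180.0])]
cutter_head [([0.6498, 0.0801, 0.0053], 0.67, [347.0, 181.0])]
side [[0.809, -0.318, 0.494, 0.105], [-0.587, -0.454, 0.67, -0.475], [0.011, -0.833, -0.554, 0.573], [0.0, 0.0, 0.0, 1.0]]
slicer [([0.5809, 0.0407, -0.0011], 0.83, [368.0, 287.0])]
grip_center [([0.4812, -0.0045, 0.1073], 0.94, [343.0, 273.0])]
guard_face [([0.6435, 0.0844, 0.0907], 0.6, [381.0, 227.0])]
plate_face [([0.6428, 0.0552, 0.0896], 0.57, [391.0, 235.0])]
fork_mid []
tongue [([0.5336, 0.0291, 0.0645], 0.85, [354.0, 272.0]), ([0.5382, 0.0287, 0.0639], 0.23, [357.0, 271.0])]
pusher [([0.6259, -0.1176, 0.0469], 0.6, [451.0, 304.0])]
bowl [([0.398, 0.2034, -0.0026], 0.66, [244.0, 279.0])]
jug [([0.4973, 0.4573, 0.0024], 0.88, [232.0, 209.0])]
cutter_head []
```

View pics/top0.png

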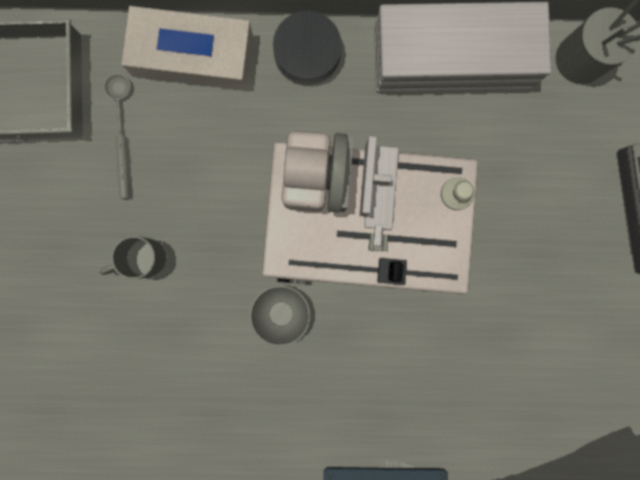

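View pics/side0.png

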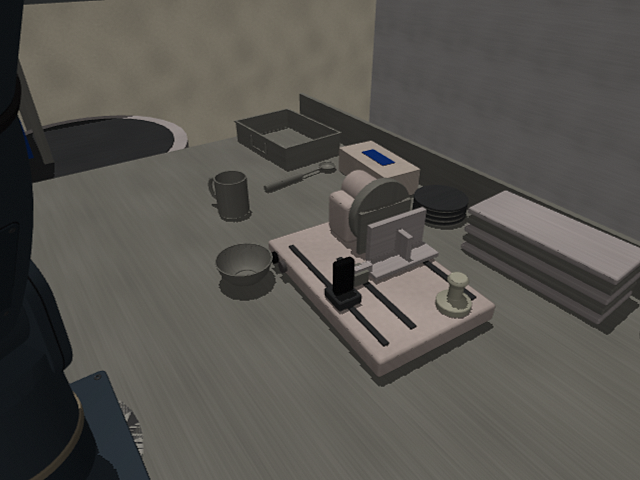

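The pictures agree with the networks. In the top view the base corners are near (275,143), (477,160), (467,292) and (263,277), the grip is at (392,271) and the plate and guard are at (370,180) and (340,175). Next I work out the yaw.

```bash
python3 - <<'E'
from h import *
r=robot.capture('top'); im=r['image']
def ray(u,v,z):
    d=r['pose'][:3,:3]@[(u-r['cx'])/r['fx'],(v-r['cy'])/r['fy'],1]; o=r['pose'][:3,3]
    return o+d*(z-o[2])/d[2]
# base edge lines: subpixel max gradient along columns for near edge
g=cv2.GaussianBlur(cv2.cvtColor(im,cv2.COLOR_RGB2GRAY),(3,3),0).astype(float)
def fit(us,v0,v1,sgn):
    P=[]
    for u in us:
        t=(u-us[0])/(us[-1]-us[0]); v=v0+(v1-v0)*t
        vs=np.arange(int(v)-6,int(v)+7); d=np.clip(sgn*np.gradient(g[vs,u]),0,None)
        P.append(ray(u,(d*vs).sum()/d.sum(),0.046)[:2])
    P=np.array(P).astype(np.float32)
    l=cv2.fitLine(P,cv2.DIST_HUBER,0,.01,.01).ravel(); return l
for a in [(range(325,460,3),282,291.5,-1),(range(390,470,3),153,159.5,1)]:
    l=fit(*a); d=l[:2]*np.sign(l[1]); print(d,np.degrees(np.arctan2(-d[0],d[1])),l[2:])
for c in [(275,143),(477,160),(467,292),(263,277)]: print(ray(*c,0.046).round(4))
R=robot.get_obs()['eef_rot']; print('tool y ang from +y',np.degrees(np.arctan2(-R[0,1],R[1,1])))
E
```

```text
[0.06599581 0.9978199 ] -3.7840316 [0.45759627 0.03343823]
[0.07059831 0.99750483] -4.0483527 [ 0.694882   -0.05952705]
[0.7125 0.2163 0.046 ]
[ 0.6888 -0.1559  0.046 ]
[ 0.4461 -0.1394  0.046 ]
[0.4665 0.2328 0.046 ]
tool y ang from +y -153.7141739161372
```

{"api": "play_rows", "payload": {"targets": [{"dp":[0.0115,0.0375,-0.0025],"yaw":-0.033},{"dp":[0.0115,0.0375,-0.0025],"yaw":-0.033},{"dp":[0.0115,0.0375,-0.0025],"yaw":-0.033},{"dp":[0.0115,0.0375,-0.0025],"yaw":-0.033},{"dp":[0.0115,0.0375,-0.0025],"yaw":-0.033},{"dp":[0.0115,0.0375,-0.0025],"yaw":-0.033},{"dp":[0.0115,0.0375,-0.0025],"yaw":-0.033},{"dp":[0.0115,0.0375,-0.0025],"yaw":-0.033}], "gripper": 1}}

```text
time_s: 1.95
ee_pos: [0.3913, -0.3037, 0.2114]
eef_rot: [[0.981, 0.192, 0.001], [0.192, -0.981, -0.0], [0.001, 0.0, -1.0]]
contact_force: [-0.3, -0.1, 0.4]
gripper_width: 0.998
grasp_force: 0.0
```

{"api": "play_rows", "payload": {"targets": [{"dp":[0.0115,0.0375,-0.0025],"yaw":-0.033},{"dp":[0.0115,0.0375,-0.0025],"yaw":-0.033},{"dp":[0.0115,0.0375,-0.0025],"yaw":-0.033},{"dp":[0.0115,0.0375,-0.0025],"yaw":-0.033},{"dp":[0.0115,0.0375,-0.0025],"yaw":-0.033},{"dp":[0.0115,0.0375,-0.0025],"yaw":-0.033},{"dp":[0.0115,0.0375,-0.0025],"yaw":-0.033},{"dp":[0.0115,0.0375,-0.0025],"yaw":-0.033}]}}

```text
time_s: 2.75
ee_pos: [0.4834, -0.0036, 0.1915]
eef_rot: [[0.998, -0.071, 0.001], [-0.071, -0.998, 0.0], [0.001, -0.0, -1.0]]
contact_force: [1.2, -1.2, -0.5]
gripper_width: 1.0
grasp_force: 0.0
```

{"api": "play_rows", "payload": {"targets": [{"dp":[0,0,0],"yaw":0},{"dp":[0,0,0],"yaw":0}]}}

```text
time_s: 2.95
ee_pos: [0.483, -0.0045, 0.1913]
eef_rot: [[0.998, -0.067, -0.0], [-0.067, -0.998, -0.0], [-0.0, 0.0, -1.0]]
contact_force: [-0.1, -1.0, 0.5]
gripper_width: 1.004
grasp_force: 0.0
```

```bash
python3 - <<'E'
from h import *
o=robot.get_obs(); R=o['eef_rot']; print(o['ee_pos'],np.degrees(np.arctan2(-R[0,1],R[1,1])),R[:,2],o['contact_force'],o['time_s'])
r=snap('wrist','w1')
for t in ['grip_center','tongue','fork_mid','plate_face','guard_face']:
    print(t,[(np.round(d['at'],4).tolist(),round(d['conf'],2),np.round(px(r,d['at'])).tolist()) for d in robot.place_of('wrist',t)[:2]])
E
```

```text
[ 0.4830377  -0.00446598  0.19125498] 176.182122965494 [-7.21572079e-05 -8.53031522e-05 -9.99999994e-01] [-0.12823795 -1.04849616  0.45335194] 2.95
grip_center [([0.4856, -0.0031, 0.106], 0.61, [316.0, 249.0])]
tongue [([0.536, 0.0281, 0.0667], 0.66, [268.0, 168.0])]
fork_mid [([0.538, 0.0255, 0.0631], 0.91, [272.0, 165.0])]
plate_face []
guard_face []
```

View pics/w1.png

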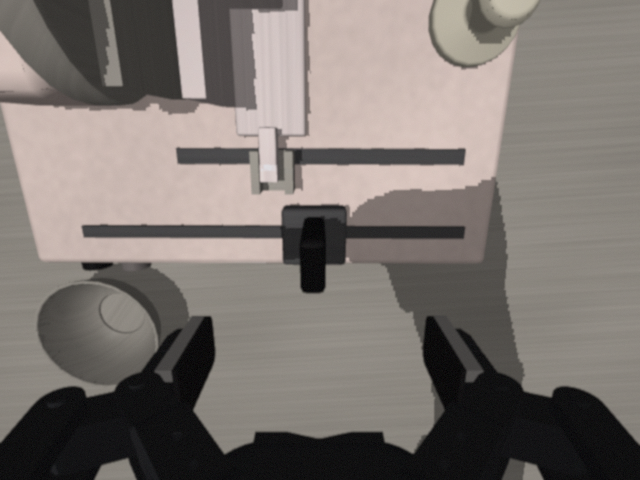

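The wrist view shows the grip at (313,255), midway between the fingers, and the slots lie level, so the yaw is right. I descend and close.

{"api": "play_rows", "payload": {"targets": [{"dp":[0,0.001,-0.02],"yaw":0},{"dp":[0,0,-0.02],"yaw":0},{"dp":[0,0,-0.02],"yaw":0},{"dp":[0,0,-0.02],"yaw":0},{"dp":[0,0,-0.016],"yaw":0},{"dp":[0,0,0],"yaw":0},{"dp":[0,0,0],"yaw":0}]}}

```text
time_s: 3.95
ee_pos: [0.4829, -0.0047, 0.0955]
eef_rot: [[0.998, -0.07, -0.0], [-0.07, -0.998, -0.0], [-0.0, 0.0, -1.0]]
contact_force: [-0.9, 0.1, -0.3]
gripper_width: 1.0
grasp_force: 0.0
```

{"api": "play_rows", "payload": {"targets": [{"dp":[0,0,0],"yaw":0},{"dp":[0,0,0],"yaw":0},{"dp":[0,0,0],"yaw":0},{"dp":[0,0,0],"yaw":0},{"dp":[0,0,0],"yaw":0},{"dp":[0,0,0],"yaw":0}], "gripper": 0}}

```text
time_s: 4.55
ee_pos: [0.4831, -0.004, 0.0957]
eef_rot: [[0.998, -0.069, 0.001], [-0.069, -0.998, 0.0], [0.001, -0.0, -1.0]]
contact_force: [-1.6, 1.2, 5.4]
gripper_width: 0.178
grasp_force: 58.3
```

{"api": "play_rows", "payload": {"targets": [{"dp":[0,0,0],"yaw":0},{"dp":[0,0,0],"yaw":0},{"dp":[0,0,0],"yaw":0},{"dp":[0,0,0],"yaw":0}]}}

```text
time_s: 4.95
ee_pos: [0.4832, -0.004, 0.0957]
eef_rot: [[0.998, -0.069, 0.001], [-0.069, -0.998, 0.0], [0.001, -0.0, -1.0]]
contact_force: [-1.0, -0.4, 5.5]
gripper_width: 0.179
grasp_force: 58.3
```

{"api": "play_rows", "payload": {"targets": [{"dp":[0.0003,0.004,0],"yaw":0},{"dp":[0.0003,0.004,0],"yaw":0},{"dp":[0.0003,0.004,0],"yaw":0},{"dp":[0.0003,0.004,0],"yaw":0},{"dp":[0.0003,0.004,0],"yaw":0},{"dp":[0.0003,0.004,0],"yaw":0},{"dp":[0.0003,0.004,0],"yaw":0}]}}

```text
time_s: 5.65
ee_pos: [0.485, 0.0234, 0.0957]
eef_rot: [[0.998, -0.07, 0.0], [-0.07, -0.998, -0.001], [0.0, 0.001, -1.0]]
contact_force: [-1.8, -3.4, 6.4]
gripper_width: 0.179
grasp_force: 58.7
```

{"api": "play_rows", "payload": {"targets": [{"dp":[0.0003,0.004,0],"yaw":0},{"dp":[0.0003,0.004,0],"yaw":0},{"dp":[0.0003,0.004,0],"yaw":0},{"dp":[0.0003,0.004,0],"yaw":0},{"dp":[0.0003,0.004,0],"yaw":0},{"dp":[0.0003,0.004,0],"yaw":0},{"dp":[0.0003,0.004,0],"yaw":0}]}}

```text
time_s: 6.35
ee_pos: [0.487, 0.0515, 0.0957]
eef_rot: [[0.998, -0.07, 0.0], [-0.07, -0.998, -0.001], [0.0, 0.001, -1.0]]
contact_force: [-2.3, -3.0, 7.1]
gripper_width: 0.179
grasp_force: 58.7
```

```bash
python3 - <<'E'
from h import *
o=robot.get_obs(); print(o['ee_pos'],o['contact_force'],o['time_s'])
for c in ['side','top']:
    r=snap(c,c+'2')
    for t in ['grip_center','guard_face','plate_face','tongue']:
        print(t,[(np.round(d['at'],4).tolist(),round(d['conf'],2)) for d in robot.place_of(c,t)[:1]])
E
```

```text
[0.48702095 0.05145036 0.09568461] [-2.26155786 -3.04425226  7.1226393 ] 6.35
grip_center [([0.4888, 0.0468, 0.1078], 0.66)]
guard_face [([0.6479, 0.0858, 0.0872], 0.62)]
plate_face [([0.6459, 0.0697, 0.0917], 0.91)]
tongue [([0.5328, 0.0417, 0.0648], 0.86)]
grip_center []
guard_face [([0.5386, 0.0387, 0.0622], 0.52)]
plate_face [([0.6451, 0.0651, 0.0915], 0.82)]
tongue [([0.5353, 0.0414, 0.0613], 0.66)]
```

```bash
python3 - <<'E'
import cv2
a=cv2.imread('pics/top2.png')[110:230,310:420]; b=cv2.imread('pics/side2.png')[160:280,330:440]
cv2.imwrite('pics/c2.png',cv2.resize(cv2.hconcat([a,b]),None,fx=3.6,fy=3.6,interpolation=cv2.INTER_CUBIC))
E
```

```text
(no output)
```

View pics/c2.png

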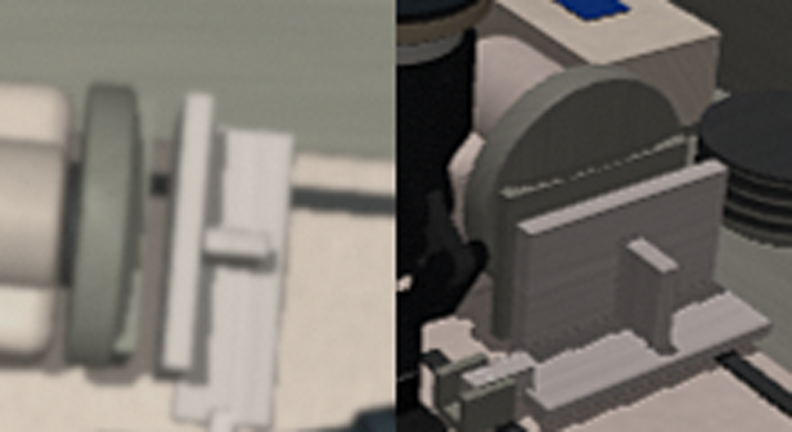

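{"api": "play_rows", "payload": {"targets": [{"dp":[0.0002,0.004,0],"yaw":0},{"dp":[0.0001,0.002,0],"yaw":0},{"dp":[0.0001,0.002,0],"yaw":0},{"dp":[0.0001,0.002,0],"yaw":0},{"dp":[0,0,0],"yaw":0}]}}

```text
time_s: 7.35
ee_pos: [0.4877, 0.0618, 0.0957]
eef_rot: [[0.998, -0.069, 0.0], [-0.069, -0.998, -0.0], [0.0, 0.0, -1.0]]
contact_force: [-1.1, -1.1, 6.8]
gripper_width: 0.179
grasp_force: 58.6
```

In the crop the guard's edge is at (140,340) and the plate's face edge at (166,340). That is about 12 mm of gap at hand y=0.0515, so touch is expected near hand y=0.088.

{"api": "play_rows", "payload": {"targets": [{"dp":[0.0001,0.002,0],"yaw":0},{"dp":[0.0001,0.002,0],"yaw":0},{"dp":[0.0001,0.002,0],"yaw":0},{"dp":[0.0001,0.002,0],"yaw":0},{"dp":[0.0001,0.0015,0],"yaw":0},{"dp":[0.0001,0.0015,0],"yaw":0},{"dp":[0.0001,0.001,0],"yaw":0}]}}

```text
time_s: 8.05
ee_pos: [0.4886, 0.0735, 0.0957]
eef_rot: [[0.998, -0.07, 0.001], [-0.07, -0.998, -0.0], [0.001, 0.0, -1.0]]
contact_force: [-0.1, -2.9, 6.1]
gripper_width: 0.177
grasp_force: 58.6
```

{"api": "play_rows", "payload": {"targets": [{"dp":[0.0001,0.0007,0],"yaw":0},{"dp":[0.0,0.0007,0],"yaw":0},{"dp":[0.0001,0.0006,0],"yaw":0}]}}

```text
time_s: 8.35
ee_pos: [0.4887, 0.0754, 0.0957]
eef_rot: [[0.998, -0.07, 0.0], [-0.07, -0.998, -0.0], [0.0, 0.0, -1.0]]
contact_force: [-0.6, -2.2, 6.5]
gripper_width: 0.177
grasp_force: 58.6
```

{"api": "play_rows", "payload": {"targets": [{"dp":[0.0001,0.0008,0],"yaw":0},{"dp":[0.0,0.0008,0],"yaw":0},{"dp":[0.0001,0.0007,0],"yaw":0},{"dp":[0,0.0007,0],"yaw":0}]}}

```text
time_s: 8.75
ee_pos: [0.4889, 0.0783, 0.0957]
eef_rot: [[0.998, -0.07, 0.001], [-0.07, -0.998, -0.0], [0.001, 0.0, -1.0]]
contact_force: [-0.7, -2.9, 6.4]
gripper_width: 0.175
grasp_force: 58.6
```

```bash
python3 - <<'E'
from h import *
r=robot.capture('top'); im=r['image'][:,:,::-1]
s=robot.capture('side')['image'][:,:,::-1]
cv2.imwrite('pics/c3.png',cv2.resize(cv2.hconcat([im[110:230,310:420],s[160:280,330:440]]),None,fx=3.6,fy=3.6,interpolation=cv2.INTER_CUBIC)); print(r['fx'])
E
```

```text
614.5172930974825
```

View pics/c3.png

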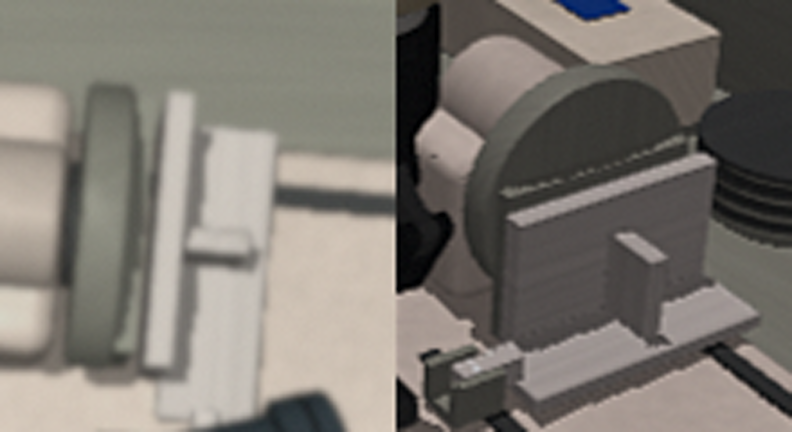

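The plate edge is now at (147,340) against the guard at (140,340), about 3–4 mm of gap or roughly 10 mm at the hand.

{"api": "play_rows", "payload": {"targets": [{"dp":[0.0001,0.0007,0],"yaw":0},{"dp":[0.0,0.0007,0],"yaw":0},{"dp":[0.0001,0.0006,0],"yaw":0},{"dp":[0,0.0005,0],"yaw":0}]}}

```text
time_s: 9.25
ee_pos: [0.4891, 0.0809, 0.0957]
eef_rot: [[0.998, -0.07, 0.0], [-0.07, -0.998, -0.0], [0.0, 0.0, -1.0]]
contact_force: [-1.3, -2.7, 6.3]
gripper_width: 0.179
grasp_force: 58.6
```

{"api": "play_rows", "payload": {"targets": [{"dp":[0.0001,0.0005,0],"yaw":0},{"dp":[0.0,0.0005,0],"yaw":0},{"dp":[0.0,0.0005,0],"yaw":0}]}}

```text
time_s: 9.55
ee_pos: [0.4892, 0.0824, 0.0957]
eef_rot: [[0.998, -0.07, 0.0], [-0.07, -0.998, -0.0], [0.0, 0.0, -1.0]]
contact_force: [-0.2, -2.7, 6.1]
gripper_width: 0.18
grasp_force: 58.6
```

{"api": "play_rows", "payload": {"targets": [{"dp":[0.0001,0.0005,0],"yaw":0},{"dp":[0.0,0.0005,0],"yaw":0},{"dp":[0.0,0.0005,0],"yaw":0}]}}

```text
time_s: 9.85
ee_pos: [0.4893, 0.0839, 0.0957]
eef_rot: [[0.998, -0.07, 0.0], [-0.07, -0.998, -0.0], [0.0, 0.0, -1.0]]
contact_force: [-0.9, -2.7, 6.6]
gripper_width: 0.18
grasp_force: 58.6
```

{"api": "play_rows", "payload": {"targets": [{"dp":[0.0001,0.0005,0],"yaw":0},{"dp":[0.0,0.0005,0],"yaw":0}]}}

```text
time_s: 10.05
ee_pos: [0.4894, 0.0849, 0.0957]
eef_rot: [[0.998, -0.07, 0.0], [-0.07, -0.998, -0.0], [0.0, 0.0, -1.0]]
contact_force: [-1.1, -1.8, 6.3]
gripper_width: 0.182
grasp_force: 58.6
```

{"api": "play_rows", "payload": {"targets": [{"dp":[0.0001,0.0005,0],"yaw":0},{"dp":[0.0,0.0005,0],"yaw":0}]}}

```text
time_s: 10.25
ee_pos: [0.4894, 0.0859, 0.0957]
eef_rot: [[0.998, -0.07, 0.0], [-0.07, -0.998, -0.0], [0.0, 0.0, -1.0]]
contact_force: [-1.0, -2.5, 6.3]
gripper_width: 0.178
grasp_force: 58.6
```

{"api": "play_rows", "payload": {"targets": [{"dp":[0.0001,0.0005,0],"yaw":0},{"dp":[0.0,0.0005,0],"yaw":0}]}}

```text
time_s: 10.45
ee_pos: [0.4895, 0.0869, 0.0957]
eef_rot: [[0.998, -0.07, 0.0], [-0.07, -0.998, -0.0], [0.0, 0.0, -1.0]]
contact_force: [-1.3, -2.7, 5.5]
gripper_width: 0.179
grasp_force: 58.6
```

{"api": "play_rows", "payload": {"targets": [{"dp":[0.0001,0.0005,0],"yaw":0},{"dp":[0.0,0.0005,0],"yaw":0}]}}

```text
time_s: 10.65
ee_pos: [0.4896, 0.0879, 0.0957]
eef_rot: [[0.998, -0.07, 0.0], [-0.07, -0.998, -0.0], [0.0, 0.0, -1.0]]
contact_force: [-0.7, -2.8, 6.3]
gripper_width: 0.184
grasp_force: 58.6
```

{"api": "play_rows", "payload": {"targets": [{"dp":[0.0001,0.0005,0],"yaw":0},{"dp":[0.0,0.0005,0],"yaw":0}]}}

```text
time_s: 10.85
ee_pos: [0.4896, 0.0889, 0.0957]
eef_rot: [[0.998, -0.07, 0.0], [-0.07, -0.998, -0.0], [0.0, 0.0, -1.0]]
contact_force: [-1.7, -2.6, 6.5]
gripper_width: 0.179
grasp_force: 58.6
```

{"api": "play_rows", "payload": {"targets": [{"dp":[0.0001,0.0005,0],"yaw":0},{"dp":[0.0,0.0005,0],"yaw":0}]}}

```text
time_s: 11.05
ee_pos: [0.4897, 0.0899, 0.0957]
eef_rot: [[0.998, -0.07, 0.0], [-0.07, -0.998, -0.0], [0.0, 0.0, -1.0]]
contact_force: [-1.8, -3.4, 7.7]
gripper_width: 0.178
grasp_force: 58.7
```

{"api": "play_rows", "payload": {"targets": [{"dp":[0.0001,0.0005,0],"yaw":0},{"dp":[0.0,0.0005,0],"yaw":0}]}}

```text
time_s: 11.25
ee_pos: [0.4898, 0.0909, 0.0957]
eef_rot: [[0.998, -0.07, 0.0], [-0.07, -0.998, -0.0], [0.0, 0.0, -1.0]]
contact_force: [-0.9, -2.7, 6.3]
gripper_width: 0.175
grasp_force: 58.7
```

{"api": "play_rows", "payload": {"targets": [{"dp":[0.0001,0.0005,0],"yaw":0},{"dp":[0.0,0.0005,0],"yaw":0}]}}

```text
time_s: 11.45
ee_pos: [0.4899, 0.0919, 0.0957]
eef_rot: [[0.998, -0.07, 0.0], [-0.07, -0.998, -0.0], [0.0, 0.0, -1.0]]
contact_force: [-2.0, -1.8, 6.7]
gripper_width: 0.18
grasp_force: 58.7
```

{"api": "play_rows", "payload": {"targets": [{"dp":[0.0001,0.0005,0],"yaw":0},{"dp":[0.0,0.0005,0],"yaw":0}]}}

```text
time_s: 11.65
ee_pos: [0.4899, 0.0929, 0.0957]
eef_rot: [[0.998, -0.07, -0.0], [-0.07, -0.998, -0.0], [-0.0, 0.0, -1.0]]
contact_force: [-1.8, -2.1, 7.8]
gripper_width: 0.178
grasp_force: 58.7
```

{"api": "play_rows", "payload": {"targets": [{"dp":[0.0001,0.0005,0],"yaw":0},{"dp":[0.0,0.0005,0],"yaw":0}]}}

```text
time_s: 11.85
ee_pos: [0.49, 0.0939, 0.0957]
eef_rot: [[0.998, -0.07, -0.0], [-0.07, -0.998, -0.0], [-0.0, 0.0, -1.0]]
contact_force: [-1.2, -2.1, 7.5]
gripper_width: 0.181
grasp_force: 58.7
```

{"api": "play_rows", "payload": {"targets": [{"dp":[0.0001,0.0005,0],"yaw":0},{"dp":[0.0,0.0005,0],"yaw":0}]}}

```text
time_s: 12.05
ee_pos: [0.4901, 0.0949, 0.0957]
eef_rot: [[0.998, -0.07, -0.0], [-0.07, -0.998, -0.0], [0.0, 0.0, -1.0]]
contact_force: [-2.7, -2.7, 6.9]
gripper_width: 0.176
grasp_force: 58.8
```

{"api": "play_rows", "payload": {"targets": [{"dp":[0.0,0.0005,0],"yaw":0},{"dp":[0.0,0.0005,0],"yaw":0}]}}

```text
time_s: 12.25
ee_pos: [0.4901, 0.0959, 0.0957]
eef_rot: [[0.998, -0.07, 0.0], [-0.07, -0.998, -0.0], [0.0, 0.0, -1.0]]
contact_force: [-1.4, -2.2, 6.8]
gripper_width: 0.181
grasp_force: 58.7
```

```bash
python3 - <<'E'
from h import *
r=robot.capture('top'); im=r['image'][:,:,::-1]
s=robot.capture('side')['image'][:,:,::-1]
cv2.imwrite('pics/c4.png',cv2.resize(cv2.hconcat([im[110:230,310:420],s[160:280,330:440]]),None,fx=3.6,fy=3.6,interpolation=cv2.INTER_CUBIC)); print(r['fx'])
E
```

```text
614.5172930974825
```

View pics/c4.png

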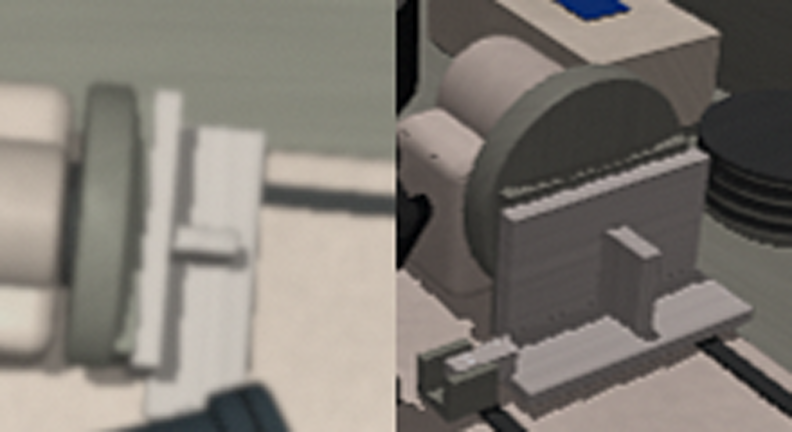

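The plate's front edge now meets the guard's edge in the top crop at about (134,340), so contact is close. I continue in 1 mm steps.

{"api": "play_rows", "payload": {"targets": [{"dp":[0.0001,0.0005,0],"yaw":0},{"dp":[0.0,0.0005,0],"yaw":0}]}}

```text
time_s: 12.55
ee_pos: [0.4902, 0.0965, 0.0957]
eef_rot: [[0.998, -0.07, -0.0], [-0.07, -0.998, -0.001], [-0.0, 0.001, -1.0]]
contact_force: [-1.5, -4.5, 7.0]
gripper_width: 0.181
grasp_force: 58.8
```

{"api": "play_rows", "payload": {"targets": [{"dp":[0.0,0.0003,0],"yaw":0}]}}

```text
time_s: 12.65
ee_pos: [0.4902, 0.0965, 0.0957]
eef_rot: [[0.998, -0.07, -0.0], [-0.07, -0.998, -0.001], [-0.0, 0.001, -1.0]]
contact_force: [-1.9, -5.3, 7.9]
gripper_width: 0.178
grasp_force: 58.8
```

{"api": "play_rows", "payload": {"targets": [{"dp":[0.0,0.0001,0],"yaw":0}]}}

```text
time_s: 12.75
ee_pos: [0.4902, 0.0966, 0.0956]
eef_rot: [[0.998, -0.07, -0.0], [-0.07, -0.998, -0.001], [-0.0, 0.001, -1.0]]
contact_force: [-0.8, -5.4, 6.7]
gripper_width: 0.18
grasp_force: 58.8
```

{"api": "play_rows", "payload": {"targets": [{"dp":[0.0,0.0002,0],"yaw":0},{"dp":[0.0,0,0],"yaw":0}]}}

```text
time_s: 12.95
ee_pos: [0.4902, 0.0966, 0.0957]
eef_rot: [[0.998, -0.07, -0.0], [-0.07, -0.998, -0.001], [-0.0, 0.001, -1.0]]
contact_force: [-1.2, -4.8, 8.2]
gripper_width: 0.181
grasp_force: 58.9
```

{"api": "play_rows", "payload": {"targets": [{"dp":[0.0,0.0002,0],"yaw":0},{"dp":[0.0,0,0],"yaw":0}]}}

```text
time_s: 13.15
ee_pos: [0.4902, 0.0967, 0.0957]
eef_rot: [[0.998, -0.07, -0.0], [-0.07, -0.998, -0.001], [-0.0, 0.001, -1.0]]
contact_force: [-2.0, -5.9, 8.1]
gripper_width: 0.177
grasp_force: 58.9
```

{"api": "play_rows", "payload": {"targets": [{"dp":[0.0,0,0],"yaw":0}]}}

```text
time_s: 13.25
ee_pos: [0.4902, 0.0967, 0.0957]
eef_rot: [[0.998, -0.07, -0.0], [-0.07, -0.998, -0.001], [-0.0, 0.001, -1.0]]
contact_force: [-2.2, -5.9, 8.0]
gripper_width: 0.18
grasp_force: 58.9
```

{"api": "play_rows", "payload": {"targets": [{"dp":[0.0,0,0],"yaw":0}]}}

```text
time_s: 13.35
ee_pos: [0.4902, 0.0967, 0.0957]
eef_rot: [[0.998, -0.07, -0.0], [-0.07, -0.998, -0.001], [-0.0, 0.001, -1.0]]
contact_force: [-1.2, -6.5, 8.5]
gripper_width: 0.18
grasp_force: 58.9
```

Steady at about 6 N at the hand, so about 10 N at the plate, with touch at hand y=0.0966. I hold briefly, then open.

{"api": "play_rows", "payload": {"targets": [{"dp":[0,0,0],"yaw":0},{"dp":[0,0,0],"yaw":0},{"dp":[-0.0001,-0.002,0],"yaw":0},{"dp":[-0.0002,-0.004,0],"yaw":0},{"dp":[-0.0004,-0.006,0],"yaw":0},{"dp":[-0.0004,-0.006,0],"yaw":0},{"dp":[-0.0004,-0.006,0],"yaw":0},{"dp":[-0.0004,-0.006,0],"yaw":0}]}}

```text
time_s: 14.15
ee_pos: [0.4883, 0.0687, 0.0957]
eef_rot: [[0.998, -0.069, 0.0], [-0.069, -0.998, 0.001], [-0.0, -0.001, -1.0]]
contact_force: [-3.5, 2.8, 7.5]
gripper_width: 0.178
grasp_force: 58.8
```

{"api": "play_rows", "payload": {"targets": [{"dp":[-0.0004,-0.006,0],"yaw":0},{"dp":[-0.0004,-0.006,0],"yaw":0},{"dp":[-0.0004,-0.006,0],"yaw":0},{"dp":[-0.0004,-0.006,0],"yaw":0},{"dp":[-0.0004,-0.006,0],"yaw":0},{"dp":[-0.0004,-0.006,0],"yaw":0},{"dp":[-0.0004,-0.006,0],"yaw":0},{"dp":[-0.0004,-0.006,0],"yaw":0}]}}

```text
time_s: 14.95
ee_pos: [0.4849, 0.0207, 0.0957]
eef_rot: [[0.998, -0.069, -0.0], [-0.069, -0.998, 0.001], [-0.0, -0.001, -1.0]]
contact_force: [-3.2, 2.3, 7.4]
gripper_width: 0.179
grasp_force: 58.9
```

{"api": "play_rows", "payload": {"targets": [{"dp":[-0.0004,-0.006,0],"yaw":0},{"dp":[-0.0004,-0.006,0],"yaw":0},{"dp":[-0.0004,-0.006,0],"yaw":0},{"dp":[-0.0004,-0.006,0],"yaw":0},{"dp":[-0.0004,-0.006,0],"yaw":0},{"dp":[-0.0004,-0.006,0],"yaw":0},{"dp":[-0.0004,-0.006,0],"yaw":0},{"dp":[0,-0.002,0],"yaw":0}]}}

```text
time_s: 15.75
ee_pos: [0.4817, -0.0239, 0.0957]
eef_rot: [[0.998, -0.069, -0.001], [-0.069, -0.998, 0.0], [-0.001, -0.0, -1.0]]
contact_force: [-4.1, 2.2, 10.4]
gripper_width: 0.178
grasp_force: 59.2
```

```bash
python3 - <<'E'
from h import *
o=robot.get_obs(); print(o['ee_pos'],o['contact_force'],o['time_s'])
for c in ['side','top']:
    r=snap(c,c+'5')
    for t in ['grip_center','guard_face','plate_face','tongue','fork_mid']:
        print(t,[(np.round(d['at'],4).tolist(),round(d['conf'],2)) for d in robot.place_of(c,t)[:1]])
E
```

```text
[ 0.48173581 -0.02388504  0.0956502 ] [-4.08835021  2.17573835 10.40648921] 15.75
grip_center [([0.4823, -0.0248, 0.1085], 0.88)]
guard_face [([0.6474, 0.0847, 0.089], 0.91)]
plate_face [([0.6433, 0.0478, 0.0906], 0.68)]
tongue []
fork_mid [([0.5327, 0.0209, 0.0651], 0.66)]
grip_center [([0.4801, -0.0247, 0.1115], 0.65)]
guard_face []
plate_face [([0.6432, 0.0473, 0.09], 0.9)]
tongue [([0.5347, 0.0214, 0.064], 0.93)]
fork_mid [([0.5356, 0.0218, 0.0621], 0.69)]
```

Open to about 34 mm (vision gives about 37). Now I close towards y=0.0367.

{"api": "play_rows", "payload": {"targets": [{"dp":[0.0002,0.003,0],"yaw":0},{"dp":[0.0003,0.005,0],"yaw":0},{"dp":[0.0004,0.006,0],"yaw":0},{"dp":[0.0004,0.006,0],"yaw":0},{"dp":[0.0004,0.006,0],"yaw":0},{"dp":[0.0004,0.006,0],"yaw":0},{"dp":[0.0004,0.006,0],"yaw":0},{"dp":[0.0003,0.005,0],"yaw":0}]}}

```text
time_s: 17.15
ee_pos: [0.4848, 0.0189, 0.0957]
eef_rot: [[0.998, -0.07, -0.001], [-0.07, -0.998, -0.001], [-0.001, 0.001, -1.0]]
contact_force: [-3.2, -1.6, 7.6]
gripper_width: 0.181
grasp_force: 59.1
```

{"api": "play_rows", "payload": {"targets": [{"dp":[0.0002,0.004,0],"yaw":0},{"dp":[0.0002,0.003,0],"yaw":0},{"dp":[0.0002,0.003,0],"yaw":0},{"dp":[0.0001,0.002,0],"yaw":0},{"dp":[0.0001,0.002,0],"yaw":0},{"dp":[0,0.001,0],"yaw":0},{"dp":[0,0,0],"yaw":0},{"dp":[0,0,0],"yaw":0}]}}

```text
time_s: 17.95
ee_pos: [0.4858, 0.034, 0.0957]
eef_rot: [[0.998, -0.069, -0.0], [-0.069, -0.998, -0.0], [-0.0, 0.0, -1.0]]
contact_force: [-2.4, -0.4, 7.1]
gripper_width: 0.184
grasp_force: 58.9
```

{"api": "play_rows", "payload": {"targets": [{"dp":[0.0001,0.001,0],"yaw":0},{"dp":[0,0.0009,0],"yaw":0},{"dp":[0,0.0007,0],"yaw":0},{"dp":[0,0,0],"yaw":0},{"dp":[0,0,0],"yaw":0},{"dp":[0,0,0],"yaw":0}]}}

```text
time_s: 18.55
ee_pos: [0.486, 0.0364, 0.0957]
eef_rot: [[0.998, -0.069, -0.0], [-0.069, -0.998, -0.0], [-0.0, 0.0, -1.0]]
contact_force: [-2.6, -1.3, 7.6]
gripper_width: 0.182
grasp_force: 58.9
```

```bash
python3 - <<'E'
from h import *
o=robot.get_obs(); print(o['ee_pos'],o['contact_force'],o['time_s'])
for c in ['side','top']:
    r=snap(c,c+'6')
    for t in ['guard_face','plate_face','tongue','fork_mid']:
        print(t,[(np.round(d['at'],4).tolist(),round(d['conf'],2)) for d in robot.place_of(c,t)[:1]])
E
```

```text
[0.48595295 0.03640653 0.09569863] [-2.5651664  -1.2767657   7.58632366] 18.55
guard_face [([0.648, 0.0852, 0.0894], 0.83)]
plate_face [([0.6455, 0.0634, 0.0911], 0.92)]
tongue [([0.5363, 0.0355, 0.0654], 0.96)]
fork_mid [([0.5377, 0.0416, 0.0629], 0.77)]
guard_face []
plate_face []
tongue [([0.5379, 0.0379, 0.0633], 0.71)]
fork_mid []
```

Vision agrees at about 20 mm, with the fork ahead of the tongue. I release and rise.

{"api": "play_rows", "payload": {"targets": [{"dp":[0,0,0],"yaw":0},{"dp":[0,0,0],"yaw":0},{"dp":[0,0,0],"yaw":0},{"dp":[0,0,0],"yaw":0},{"dp":[0,0,0],"yaw":0},{"dp":[0,0,0],"yaw":0}], "gripper": 1}}

```text
time_s: 19.65
ee_pos: [0.4861, 0.0367, 0.0952]
eef_rot: [[0.998, -0.069, -0.0], [-0.069, -0.998, 0.0], [-0.0, -0.0, -1.0]]
contact_force: [0.4, 0.4, -0.5]
gripper_width: 1.0
grasp_force: 0.0
```

{"api": "play_rows", "payload": {"targets": [{"dp":[0,0,0.01],"yaw":0},{"dp":[0,0,0.02],"yaw":0},{"dp":[0,0,0.03],"yaw":0},{"dp":[0,0,0.03],"yaw":0},{"dp":[0,0,0.02],"yaw":0},{"dp":[0,0,0],"yaw":0},{"dp":[0,0,0],"yaw":0}]}}

```text
time_s: 20.35
ee_pos: [0.4862, 0.0367, 0.2058]
eef_rot: [[0.998, -0.069, 0.001], [-0.069, -0.998, 0.0], [0.001, -0.0, -1.0]]
contact_force: [0.7, -0.5, -0.2]
gripper_width: 1.002
grasp_force: 0.0
```

```bash
python3 - <<'E'
from h import *
o=robot.get_obs(); print(o['ee_pos'],o['contact_force'],o['gripper_width'],o['time_s'])
for c in ['side','wrist']:
    r=snap(c,c+'7')
    for t in ['grip_center','guard_face','plate_face','tongue','fork_mid','pusher','bowl']:
        print(t,[(np.round(d['at'],4).tolist(),round(d['conf'],2)) for d in robot.place_of(c,t)[:1]])
E
```

```text
[0.48615925 0.03670204 0.20583918] [ 0.6998564  -0.50698548 -0.17019678] 1.0018185392077759 20.35
grip_center [([0.4841, 0.0338, 0.1083], 0.82)]
guard_face [([0.6445, 0.0853, 0.092], 0.7)]
plate_face [([0.6417, 0.0646, 0.0883], 0.59)]
tongue [([0.5352, 0.0344, 0.0681], 0.88)]
fork_mid [([0.5358, 0.0381, 0.0645], 0.89)]
pusher [([0.6275, -0.1187, 0.046], 0.83)]
bowl [([0.4, 0.2033, -0.0012], 0.82)]
grip_center []
guard_face []
plate_face []
tongue []
fork_mid [([0.5371, 0.0348, 0.0622], 0.59)]
pusher [([0.625, -0.1214, 0.0441], 0.67)]
bowl [([0.4025, 0.2036, 0.0034], 0.79)]
```

View pics/wrist7.png

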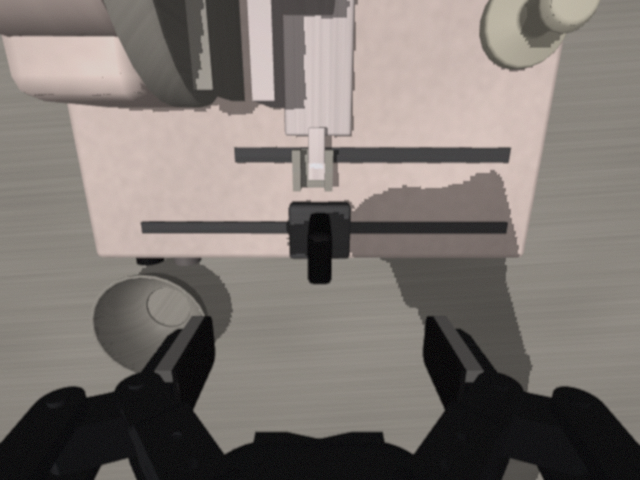

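The wrist view shows the tongue (308–327) against the fork's right, −y cheek (325), so the slack is taken up in closing. The grip is free, and the pusher and bowl have not moved.

```bash
python3 -c "
from plant import robot
print(robot.sign_off())"
```

```text
the job is handed in; nothing more can be done
None
```

The slicer is set for 20 mm slices and handed in: zero found with a press of about 10 N at the guard, plate opened to about 34 mm, then closed to 20 mm by hand travel (camera reading about 21 mm), with the drive slack taken up in closing, the grip released and the pusher, bowl and mug not touched.

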